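Tip the drained pan onto its base and push it into the filling dock

ROBOT

A 6-joint arm with a two-finger parallel gripper is mounted at the origin on the work surface. World frame = base frame: x ahead of the robot, y to its left, z up, the work surface at z = 0. Lengths are in m, angles in rad, forces in N, time in s.
With the tool pointing down it reaches from about 0.325 to 0.85 m from the base axis. Payload 15.5 kg.
Tool frame: the origin (TCP) lies at the very end of the fingers, on their centre line; the grasp point (between the pads) lies 19 mm behind it; z points along the fingers, y is the direction in which the jaws open and shut (so a half turn about z gives the same grasp; the last joint's range is limited). The gripper opens to 91 mm and grips with 3 to 60 N. Pads are 32 mm wide; open, the fingers measure 118 mm over their backs; the gripper's body (76 mm by 178 mm) begins 60 mm behind the grasp point.
Start: joints at [-1.22, 0.494, 1.345, -0, 1.302, -0.096], TCP at [0.269, -0.564, 0.214] pointing down, gripper open.
Joint ranges: [-2.91, 2.91], [-0.82, 2.16], [0.22, 2.67], [-1.22, 4.37], [0.12, 2.79], [-3.08, 3.08]. Speed limits (rad/s): [1.89, 1.89, 2.57, 3.01, 3.01, 3.01].

INTERFACE

Orientations are given as a 3x3 rotation matrix whose columns are the frame's x, y, z axes.
In Python, from station import arm gives the robot as it stands.
- The arm moves only by the tool jog_arm, never from a script. Its argument "steps" is a list of rows, each a list of 7 numbers: the shift along the tool's x, y, z in mm, then the turn, a rotation vector about the tool's x, y, z in degrees, then the opening, from 0 (shut) to 1 (fully open). In form: [[dx, dy, dz, rx, ry, rz, gripper], ...]. A call has 1 to 10 rows; each row is the pose to reach, as a shift and turn from the pose commanded when the call began, along the tool's axes at that moment; what a row does not reach only later rows make up. A row lasts 1/12 s, in which the tool goes at most 41.7 mm and 7.16 degrees, less where a joint would pass 70% of its speed; a pose out of reach is approached as far as the arm can. A call with a gripper value outside its range is refused whole. The fingers move at their own pace and stop on an object; the grip force is fixed at half the most. Time passes only in rows, so rows that repeat a pose let the fingers close. It gives the time, the measured TCP pose, the force and the opening at its end, in the units of the state.
- arm.sense(): the state, without advancing time (a new reading comes with each control period).
- arm.camera(name): name is "side" or "top" or "wrist"; returns a dict with "img" (480x640x3 uint8, blue, green, red), "vfov" (degrees; the focal length in pixels is half the picture's height over the tangent of half this angle, whatever the lens; pixels are square), "cx", "cy" (the principal point, pixels), "origin" and "rotation" of the camera in the world. Camera axes: x right, y up, looking along -z (the intrinsics and any distortion apply to the point x, -y, -z); pixel columns grow to the right and rows downward; lengths in m; the calibration is good to about 2 mm. A picture is of the moment at which its call begins. There is no depth.
- arm.job_done(): hands the job in, once; it reports no verdict.
The state is a dict: "time": time; "q": joint angles; "qd": joint speeds; "joint_efforts": joint torques, N m; "position": TCP position; "tool_rot": TCP orientation; "ft_force": force on the tool from outside, world axes, zero at the start; "moment": the same for the moment, N m; "grip_width": finger opening in m.
Only numpy, scipy, OpenCV 4.12 (cv2) and the standard library are available. Lean on these libraries where they do the work, as an engineer would, in place of code of your own. Each camera call takes 0.05 s, during which the arm holds its last target. There are 200 camera calls.

TASK

The washed steel pan has been left standing on its side: push against its top so that it tips over towards the blue dock and lies on its base, mouth up, short of the dock. Then push it along the bench into the dock until it sits flush against the back stop under the dispenser. Only push, never pick the pan up, and leave everything else where it is.

Things in the scene. Friction and masses are not known exactly. Their poses are not given: they have to be found in the camera images.
- pan: Empty open steel pan, 0.36 to 0.59 kg, walls 4 mm. It starts standing on a side: 65 mm along its x, 176 mm along y, 162 mm tall (z). Origin: centre of the side it stands on. Its closed floor is the +x face (x = +32.5 mm, towards the dock), its open mouth the -x face. It starts square to the dock within 5 degrees and lined up within 10 mm. Once tipped, x points down and z level towards the dock.
- pan_pivot (a point): Middle of the pan's lower +x edge as it stands (pan frame 32.5, 0, 0 mm): the edge it tips over; it falls by itself once tilted about 15 degrees. After tipping: bottom of the trailing side, away from the dock. This edge stays on the bench throughout.
- pan_lead (a point): Middle of the pan's upper +x edge as it stands (pan frame 32.5, 0, 162 mm); after tipping, the bottom of the leading side, which meets the back stop. The tipped pan is 65 mm tall, 162 mm long towards the dock, 176 mm wide.
- pan_rim (a point): Middle of the upper edge of the pan's mouth as it stands (pan frame -32.5, 0, 162 mm): the edge to push on, towards the dock; after tipping, the middle of the top edge of the leading side.
- dock: Fixed blue guide on the bench before a white dispenser. Origin: foot of the back stop's face, at its middle, at bench height; x points level into the stop (the way the pan is pushed), y along it, z up. The stop is 45 mm tall. The dispenser's column is 60 mm behind the stop's face; its spout hangs at most 20 mm out over the dock, 180 mm above the bench; its top is 354 mm high.
- dock_mouth (a point): Middle of the dock's entrance, at bench height, 140 mm before the stop. Blue side rails 30 mm tall, 10 mm thick run from the stop to 85 mm before it, 200 mm apart inside; from there they flare to about 248 mm apart here. The blue mat between them has no height.
- jar: Bystander: closed white jar, red lid, 68 mm wide, 95 mm tall, origin at the centre of its foot. Leave it.
- cup: Bystander: yellow cup, 72 mm wide, 75 mm tall, origin at the centre of its foot. Leave it.
- bowl: Bystander: steel bowl, 150 mm wide, 60 mm tall, origin at the centre of its foot. Leave it.
- bottle: Bystander: amber bottle, blue cap, 60 mm wide, 150 mm tall, origin at the centre of its foot. Leave it.
- spoon: Bystander: steel spoon, 180 mm long, lying along its x. Leave it.
- tub: Bystander: green open plastic tub 110 x 140 mm, 50 mm tall, origin at the centre of its underside. Leave it.
Things that resemble listed ones, but are neither listed nor needed, are in the scene too. Leave any orange look-alike of the pan alone.

How it is judged:
On the way, in this order (a step that is already met when the one before it is completed fails the run):
1. the pan has been tipped over towards the dock and lies on its base, mouth up, still at least 20 mm short of the back stop (angle between pan's own x axis and vertical above 3.06 rad and x of pan_lead in the frame of dock below -0.02 m and angle between the z axis of pan and the x axis of dock, either way round below 0.5 rad), for 0.2 s.
2. the pan has been pushed flush against the dock's back stop (angle between pan's own x axis and vertical above 3.06 rad and x of pan_lead in the frame of dock above -0.008 m and angle between the y axis of pan and the y axis of dock, either way round below 0.07 rad), for 0.2 s.
At the end, for the whole second after the job is handed in: The pan lies on its base, mouth up (within about 5 degrees), between the dock's rails, its leading side within 8 mm of the back stop and within 25 mm of its middle, square to the stop within 4 degrees, on the bench and at rest (all of step 2 and y of pan_lead in the frame of dock between -0.025 and 0.025 m and height (world z) of pan_pivot below 0.006 m and linear speed of pan below 0.01 m/s and angular speed of pan below 0.05 rad/s); the robot touches nothing.
It fails at once if the pan is lifted or carried (the edge it tips over leaves the bench by more than 30 mm) (height (world z) of pan_pivot above 0.03 m).
It fails at once if the jar, cup, bowl, bottle, spoon or tub is moved more than 20 mm (distance of any of jar, cup, bowl, bottle, spoon, tub from where it was at the start of the episode above 0.02 m).
It also fails if it takes over 48 s, if anything falls off the work surface, if the arm or the gripper's body presses on something with over 40 N, if the wrist force passes 120 N, or if a joint passes its speed limit or range.

## Working session

There is one attempt and no reset: what is moved stays moved. The work goes in short steps, Python scripts to look and compute and a tool call to move; the robot and the scene stay as the last step left them, time stands still between calls to the robot, and variables do not carry over. Pictures are saved under pics/ and viewed, about 8 in all and at most 12, crops included, and the job is handed in when it is done.

Besides the shell and the picture viewer there is one more tool, called after "Call:" as name(argument=value, ...), one argument or row to a line, values as JSON. jog_arm: Moves the arm, as the interface text tells. Its arguments: {"type":"object","properties":{"steps":{"type":"array","items":{"type":"array","items":{"type":"number"}}}},"required":["steps"]}

```bash
mkdir -p pics; cat > h.py <<'E'
import numpy as np, cv2, pickle
from station import arm
def snap(n,f):
    c=arm.camera(n); cv2.imwrite(f'pics/{f}.png',c['img']); pickle.dump(c,open(f'pics/{f}.pkl','wb')); return c
def load(f): return pickle.load(open(f'pics/{f}.pkl','rb'))
def foc(c): return c['img'].shape[0]/2/np.tan(np.radians(c['vfov'])/2)
def pix2z(c,u,v,z):
    R=np.array(c['rotation']);o=np.array(c['origin']);f=foc(c)
    d=R@np.array([(u-c['cx'])/f,-(v-c['cy'])/f,-1]); return o+d*(z-o[2])/d[2]
def proj(c,P):
    p=np.array(c['rotation']).T@(np.array(P)-np.array(c['origin'])); f=foc(c)
    return c['cx']+f*p[0]/-p[2], c['cy']-f*p[1]/-p[2]
E
python3 - <<'E'
from h import *
for n in ['top','side']:
    c=snap(n,n+'0'); print({k:v for k,v in c.items() if k!='img'})
print(arm.sense())
E
```

```text
{'vfov': 45.053896739634204, 'cx': 327.085868753939, 'cy': 237.8655654333311, 'origin': array([ 0.33536022, -0.10689929,  1.38289559]), 'rotation': array([[ 0.00575855,  0.99023913, -0.13925987],
       [-0.99965132,  0.00211176, -0.02632054],
       [-0.02576954,  0.13936288,  0.98990602]])}
{'vfov': 51.79445576379426, 'cx': 320.8584376118466, 'cy': 237.77677349591687, 'origin': array([1.07837909, 0.24428506, 0.88749319]), 'rotation': array([[-0.53910375, -0.63241531,  0.55625356],
       [ 0.84219194, -0.41178399,  0.34806131],
       [ 0.00893701,  0.65611342,  0.75460937]])}
{'time': 0.1, 'q': array([-1.22049050e+00,  4.94143332e-01,  1.34603939e+00, -1.30165372e-05,
        1.30252214e+00, -9.54954246e-02]), 'qd': array([-0.00022467, -0.00145945, -0.00305621,  0.00091403, -0.00051964,
       -0.00075279]), 'joint_efforts': array([ 1.28866959e-03, -8.80240703e+01, -3.82544768e+01,  7.08295824e-02,
        4.82960721e-02, -6.47507886e-05]), 'position': array([ 0.26937388, -0.56359862,  0.21339413]), 'tool_rot': array([[ 9.02263998e-01,  4.31183862e-01, -3.93481664e-04],
       [ 4.31184031e-01, -9.02263403e-01,  1.04035329e-03],
       [ 9.35594445e-05, -1.10833633e-03, -9.99999381e-01]]), 'ft_force': array([-0.67462729, -0.5535139 ,  0.28268987]), 'moment': array([ 0.0083812 , -0.02976367, -0.0373369 ]), 'grip_width': 0.09153880111940482}
```

View pics/top0.png

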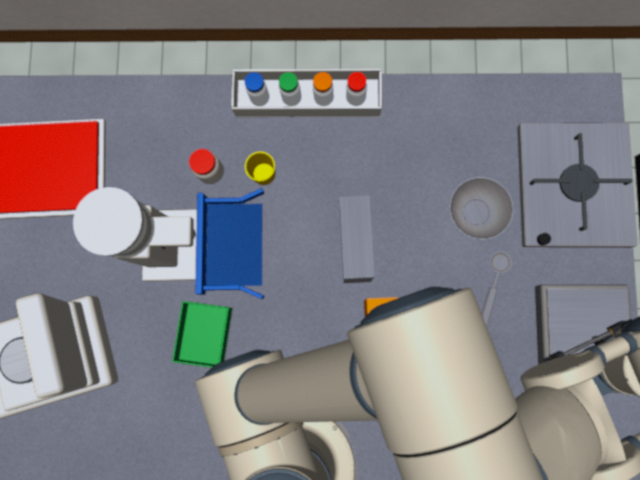

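View pics/side0.png

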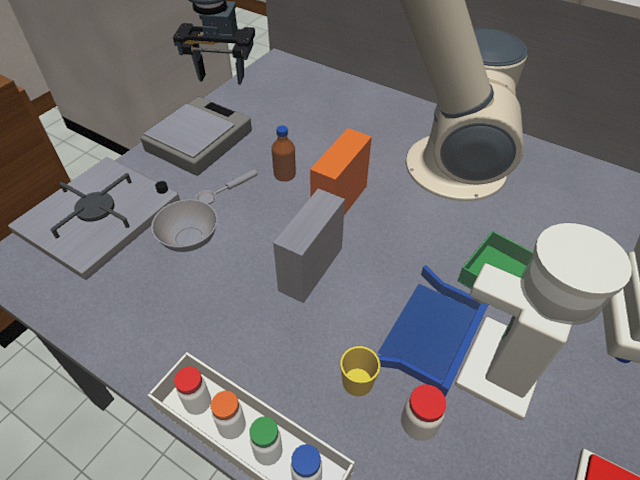

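Top view: the pan's top is about (340–373, 195–281), the blue dock is at (200–263, 190–297), and the robot link is near the orange look-alike. Image left is world +y, which is the push direction. I'll enlarge to measure.

```bash
python3 - <<'E'
from h import *
i=load('top0')['img'][180:310,180:390]; cv2.imwrite('pics/c1.png',cv2.resize(i,None,fx=3.8,fy=3.8,interpolation=cv2.INTER_CUBIC))
E
```

```text
(no output)
```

View pics/c1.png

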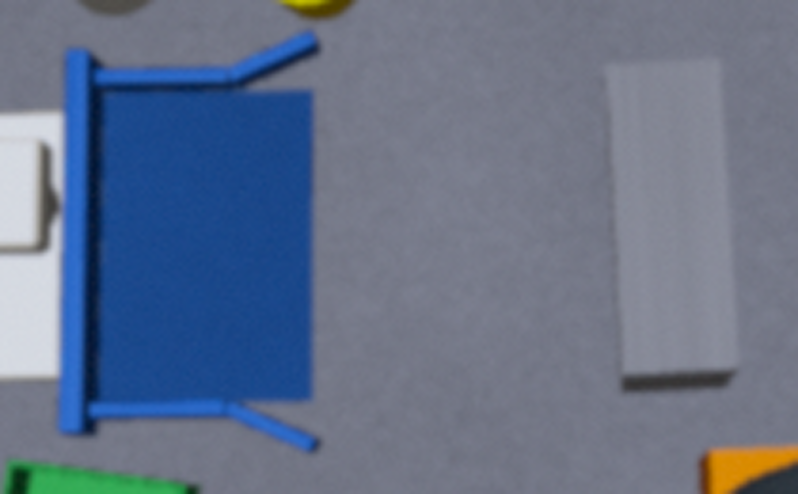

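```bash
python3 - <<'E'
from h import *
c=load('top0')
P=lambda a,b,z: pix2z(c,180+a/3.8,180+b/3.8,z).round(4)
pan=[P(a,b,.162) for a,b in [(607,63),(720,59),(738,374),(622,377)]]
print('pan',pan)
print('stop top', P(93,50,.045),P(88,432,.045))
print('mat',[P(a,b,0) for a,b in [(102,92),(313,92),(312,400),(97,400)]])
print('rail tops inner',[P(a,b,.03) for a,b in [(100,84),(228,82),(228,404),(95,404)]],'flare tips',P(316,45,.03),P(313,446,.03))
print('orange corner',P(703,455,.16),'green',P(190,487,.05))
s=load('side0')
for n,(u,v,z) in dict(p1=(344,205,.162),p2=(317,191,.162),p3=(276,240,.162),p4=(304,254,.162),b4=(302,299,0),b3=(280,290,0)).items(): print(n,pix2z(s,u,v,z).round(4))
for n,(u,v,z) in dict(or1=(371,136,.162),or2=(345,131,.162),or3=(312,175,.162),or4=(340,183,.162),cupfoot=(360,385,0),bot=(284,178,0),spoon1=(256,172,0),spoon2=(200,198,0)).items(): print(n,pix2z(s,u,v,z).round(4))
E
```

```text
pan [array([ 0.5969, -0.1012,  0.162 ]), array([ 0.5992, -0.1651,  0.162 ]), array([ 0.4211, -0.1742,  0.162 ]), array([ 0.4191, -0.11  ,  0.162 ])]
stop top [0.6302 0.2205 0.045 ] [0.3923 0.2152 0.045 ]
mat [array([0.6125, 0.2248, 0.    ]), array([0.6125, 0.0884, 0.    ]), array([0.415 , 0.0848, 0.    ]), array([0.4144, 0.221 , 0.    ])]
rail tops inner [array([0.6116, 0.219 , 0.03  ]), array([0.6129, 0.138 , 0.03  ]), array([0.4106, 0.1326, 0.03  ]), array([0.4102, 0.2151, 0.03  ])] flare tips [0.6367 0.0829 0.03  ] [0.3851 0.0794 0.03  ]
orange corner [ 0.3764 -0.1548  0.16  ] green [0.3593 0.1508 0.05  ]
p1 [ 0.442  -0.0987  0.162 ]
p2 [ 0.4374 -0.168   0.162 ]
p3 [ 0.5958 -0.16    0.162 ]
p4 [ 0.5952 -0.0951  0.162 ]
b4 [ 0.593  -0.1051  0.    ]
b3 [ 0.5996 -0.1584  0.    ]
or1 [ 0.2092 -0.1632  0.162 ]
or2 [ 0.2264 -0.2247  0.162 ]
or3 [ 0.401  -0.2046  0.162 ]
or4 [ 0.3894 -0.1401  0.162 ]
cupfoot [0.6945 0.0959 0.    ]
bot [ 0.3004 -0.3605 -0.    ]
spoon1 [ 0.3221 -0.4373  0.    ]
spoon2 [ 0.4791 -0.4958  0.    ]
```

```bash
cat >> h.py <<'E'
from scipy.spatial.transform import Rotation as Ro
TX=np.array([-.021,1,0]);TX/=np.linalg.norm(TX);TZ=np.array([0,0,-1.]);T=np.column_stack([TX,np.cross(TZ,TX),TZ])
def go(p):
    s=arm.sense();R=s['tool_rot']
    print('shift mm',(R.T@(np.array(p)-s['position'])*1000).round(1),'turn deg',np.degrees(Ro.from_matrix(R.T@T).as_rotvec()).round(2))
    print(s['time'],s['position'].round(4),s['q'].round(2),'F',s['ft_force'].round(2))
E
python3 -c "
from h import *
go([.514,-.24,.20])"
```

```text
shift mm [ 360.2 -186.5   13.6] turn deg [-5.000e-02 -4.000e-02 -6.566e+01]
0.1 [ 0.2694 -0.5636  0.2134] [-1.22  0.49  1.35 -0.    1.3  -0.1 ] F [-0.67 -0.55  0.28]
```

Call:
jog_arm(
  steps=[
    [36,-19,0,0,0,-6.6,1],
    [72,-37,0,0,0,-13.2,1],
    [108,-56,0,0,0,-19.8,1],
    [144,-75,0,0,0,-26.4,1],
    [180,-93,0,0,0,-33,1],
    [216,-112,0,0,0,-39.5,1],
    [252,-131,0,0,0,-46,1],
    [288,-149,0,0,0,-52.5,1],
    [324,-168,5,0,0,-59,1],
    [360,-186,13,0,0,-65.6,1],
  ],
)

```text
time: 0.93
position: [0.5152, -0.2391, 0.2013]
tool_rot: [[-0.026, 1.0, 0.001], [1.0, 0.026, -0.001], [-0.001, 0.001, -1.0]]
ft_force: [0.7, -1.3, -0.3]
grip_width: 0.091
```

```bash
python3 -c "
from h import *
go([.513,-.235,.148])"
```

```text
shift mm [ 4.2 -2.1 53.3] turn deg [0.05 0.03 0.26]
0.9333 [ 0.5152 -0.2391  0.2013] [-0.54  0.43  1.51  0.    1.21 -0.57] F [ 0.67 -1.29 -0.35]
```

Call:
jog_arm(
  steps=[
    [0,0,27,0,0,0,1],
    [0,0,53,0,0,0,1],
    [15,-2,53,0,0,0,1],
    [30,-2,53,0,0,0,1],
    [40,-2,53,0,0,0,1],
    [47,-2,53,0,0,0,1],
    [52,-2,53,0,0,0,1],
    [57,-2,53,0,0,0,1],
    [62,-2,53,0,0,0,1],
    [67,-2,53,0,0,0,1],
  ],
)

```text
time: 1.77
position: [0.511, -0.1738, 0.1483]
tool_rot: [[-0.02, 1.0, 0.001], [1.0, 0.02, -0.0], [-0.0, 0.001, -1.0]]
ft_force: [0.0, -0.7, 0.1]
grip_width: 0.091
```

```bash
python3 - <<'E'
from h import *
go([.516,-.13,.148])
c=snap('side','side1')
cv2.imwrite('pics/c2.png',cv2.resize(c['img'][100:340,200:520],None,fx=2,fy=2))
E
```

```text
shift mm [43.7  5.9  0.3] turn deg [ 0.04  0.02 -0.08]
1.7667 [ 0.511  -0.1738  0.1483] [-0.44  0.45  1.64 -0.    1.05 -0.46] F [ 0.02 -0.7   0.14]
```

View pics/c2.png

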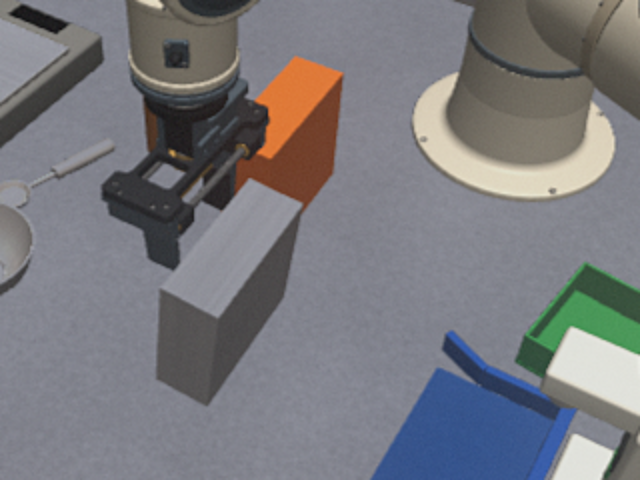

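The finger (crop 165,250) is right behind the pan rim, with no contact yet (0.7 N). I'll push on slowly.

Call:
jog_arm(
  steps=[
    [6,0,0,0,0,0,1],
    [12,0,0,0,0,0,1],
    [18,0,0,0,0,0,1],
    [24,0,0,0,0,0,1],
    [30,0,0,0,0,0,1],
    [35,0,0,0,0,0,1],
    [40,0,0,0,0,0,1],
    [45,0,0,0,0,0,1],
    [50,0,0,0,0,0,1],
    [55,0,0,0,0,0,1],
  ],
)

```text
time: 2.65
position: [0.5097, -0.1185, 0.1479]
tool_rot: [[-0.02, 1.0, 0.0], [1.0, 0.02, 0.0], [0.0, 0.0, -1.0]]
ft_force: [0.4, -0.1, 0.4]
grip_width: 0.0913
```

```bash
python3 - <<'E'
from h import *
go([.516,-.13,.148])
c=snap('side','side2')
cv2.imwrite('pics/c3.png',cv2.resize(c['img'][100:400,200:520],None,fx=2,fy=2))
E
```

```text
shift mm [-11.7   6.1  -0.1] turn deg [ 0.   -0.   -0.07]
2.65 [ 0.5097 -0.1185  0.1479] [-0.34  0.43  1.68  0.    1.03 -0.36] F [ 0.37 -0.06  0.45]
```

View pics/c3.png

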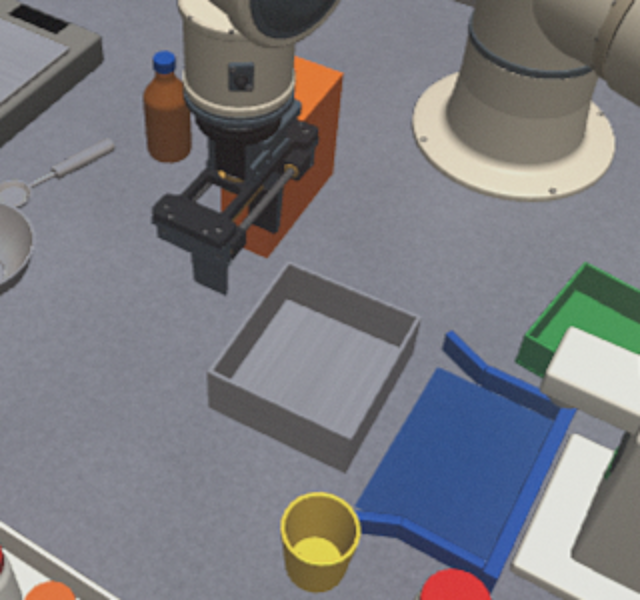

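The pan is tipped and lies mouth up. Its rim corners in the crop are (289,265), (209,375) and (419,318), and its lower leading corner is (347,470).

```bash
python3 - <<'E'
from h import *
c=load('side2')
for u,v,z in [(289,265,.065),(209,375,.065),(419,318,.065),(347,470,0),(211,407,0)]: print(pix2z(c,200+u/2,100+v/2,z).round(4))
for P in [(.512,.221,.0),(.63,.2205,.045),(.392,.215,.045)]: print(proj(c,P))
go([.512,-.17,.148]); 
E
```

```text
[ 0.4302 -0.0994  0.065 ]
[ 0.6027 -0.0909  0.065 ]
[0.4195 0.0554 0.065 ]
[0.5864 0.0659 0.    ]
[ 0.5984 -0.0924  0.    ]
(np.float64(459.16519736013186), np.float64(344.58104929757985))
(np.float64(439.3490813850902), np.float64(381.3048679326324))
(np.float64(483.34959973469483), np.float64(289.0657767512198))
shift mm [-52.3   1.4  -0.1] turn deg [-0.01 -0.02 -0.05]
2.7 [ 0.5095 -0.1177  0.1479] [-0.34  0.43  1.68  0.    1.03 -0.36] F [-0.56  1.8  -0.79]
```

Call:
jog_arm(
  steps=[
    [-30,0,0,0,0,0,1],
    [-56,2,0,0,0,0,1],
    [-56,3,40,0,0,0,1],
    [-56,3,80,0,0,0,1],
    [-56,3,110,0,0,0,1],
    [-56,3,118,0,0,0,1],
    [-35,3,118,0,0,0,1],
    [-22,3,118,0,0,0,1],
    [-13,3,118,0,0,0,1],
    [-6,3,118,0,0,0,1],
  ],
)

```text
time: 3.53
position: [0.5134, -0.1239, 0.031]
tool_rot: [[-0.021, 1.0, 0.001], [1.0, 0.021, -0.001], [-0.001, 0.001, -1.0]]
ft_force: [-0.3, -0.3, -0.1]
grip_width: 0.0912
```

Call:
jog_arm(
  steps=[
    [6,0,0,0,0,0,1],
    [12,0,0,0,0,0,1],
    [18,1,0,0,0,0,1],
    [24,2,0,0,0,0,1],
    [30,2,0,0,0,0,1],
    [36,3,0,0,0,0,1],
    [42,3,0,0,0,0,1],
    [48,4,0,0,0,0,1],
    [54,4,0,0,0,0,1],
    [60,5,0,0,0,0,1],
  ],
)

```text
time: 4.37
position: [0.5164, -0.0641, 0.0298]
tool_rot: [[-0.02, 1.0, -0.0], [1.0, 0.02, 0.0], [0.0, -0.0, -1.0]]
ft_force: [-0.1, -2.8, 1.5]
grip_width: 0.0916
```

```bash
python3 - <<'E'
from h import *
go([.516,.04,.03])
c=snap('side','side3')
cv2.imwrite('pics/c4.png',cv2.resize(c['img'][160:400,240:560],None,fx=2.5,fy=2.5))
E
```

```text
shift mm [104.1   1.7  -0.2] turn deg [-0.02 -0.01 -0.06]
4.3667 [ 0.5164 -0.0641  0.0298] [-0.24  0.61  1.78 -0.    0.75 -0.26] F [-0.14 -2.77  1.46]
```

View pics/c4.png

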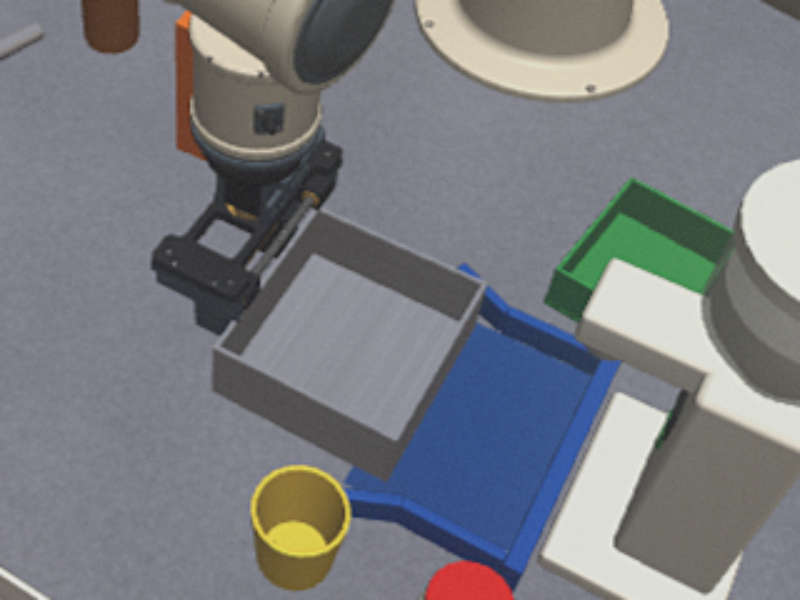

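```bash
python3 - <<'E'
from h import *
c=load('side3')
for u,v,z in [(316,210,.065),(217,350,.065),(486,284,.065),(387,478,0),(464,265,.03),(350,491,.03),(618,364,.045),(519,553,.045)]: print((u,v),pix2z(c,240+u/2.5,160+v/2.5,z).round(4))
E
```

```text
(316, 210) [ 0.433 -0.042  0.065]
(217, 350) [ 0.6037 -0.0368  0.065 ]
(486, 284) [0.4264 0.116  0.065 ]
(387, 478) [0.5955 0.119  0.    ]
(464, 265) [0.39   0.0857 0.03  ]
(350, 491) [0.6369 0.1045 0.03  ]
(618, 364) [0.4268 0.2361 0.045 ]
(519, 553) [0.6217 0.233  0.045 ]
```

Pan is square and centred to within a few mm; about 105 mm remain.

Call:
jog_arm(
  steps=[
    [8,0,0,0,0,0,1],
    [17,0,0,0,0,0,1],
    [26,0,0,0,0,0,1],
    [35,0,0,0,0,0,1],
    [44,0,0,0,0,0,1],
    [53,0,0,0,0,0,1],
    [62,0,0,0,0,0,1],
    [70,0,0,0,0,0,1],
    [77,0,0,0,0,0,1],
    [84,0,0,0,0,0,1],
  ],
)

```text
time: 5.25
position: [0.5149, 0.02, 0.0299]
tool_rot: [[-0.02, 1.0, -0.0], [1.0, 0.02, -0.0], [-0.0, -0.0, -1.0]]
ft_force: [-0.3, -1.9, -1.3]
grip_width: 0.0912
```

Call:
jog_arm(
  steps=[
    [3,0,0,0,0,0,1],
    [6,0,0,0,0,0,1],
    [9,0,0,0,0,0,1],
    [12,0,0,0,0,0,1],
    [15,0,0,0,0,0,1],
    [17,0,0,0,0,0,1],
  ],
)

```text
time: 5.75
position: [0.5146, 0.0364, 0.0299]
tool_rot: [[-0.02, 1.0, 0.0], [1.0, 0.02, 0.0], [0.0, 0.0, -1.0]]
ft_force: [0.4, -2.3, -0.6]
grip_width: 0.0911
```

Still sliding freely; now small steps until the force rises.

Call:
jog_arm(
  steps=[
    [1.5,0,0,0,0,0,1],
    [3,0,0,0,0,0,1],
    [4,0,0,0,0,0,1],
    [4,0,0,0,0,0,1],
  ],
)

```text
time: 6.08
position: [0.5145, 0.0404, 0.0299]
tool_rot: [[-0.02, 1.0, -0.0], [1.0, 0.02, 0.0], [0.0, -0.0, -1.0]]
ft_force: [1.1, 0.3, 0.3]
grip_width: 0.0916
```

Call:
jog_arm(
  steps=[
    [1,0,0,0,0,0,1],
    [2,0,0,0,0,0,1],
    [2,0,0,0,0,0,1],
  ],
)

```text
time: 6.33
position: [0.5143, 0.0416, 0.0299]
tool_rot: [[-0.02, 1.0, -0.0], [1.0, 0.02, -0.001], [-0.001, -0.0, -1.0]]
ft_force: [-0.6, -9.8, 1.4]
grip_width: 0.0907
```

Call:
jog_arm(
  steps=[
    [1,0,0,0,0,0,1],
    [2,0,0,0,0,0,1],
    [2,0,0,0,0,0,1],
  ],
)

```text
time: 6.58
position: [0.5144, 0.0417, 0.0301]
tool_rot: [[-0.02, 1.0, -0.0], [1.0, 0.02, -0.003], [-0.003, -0.0, -1.0]]
ft_force: [-2.0, -35.1, 2.4]
grip_width: 0.091
```

It is seated: 35 N and no further travel, at the predicted TCP y of 0.042. Backing off and raising, then checking.

Call:
jog_arm(
  steps=[
    [-4,0,0,0,0,0,1],
    [-15,0,0,0,0,0,1],
    [-40,0,0,0,0,0,1],
    [-65,0,0,0,0,0,1],
    [-70,0,-35,0,0,0,1],
    [-70,0,-70,0,0,0,1],
    [-70,0,-105,0,0,0,1],
    [-70,0,-140,0,0,0,1],
    [-70,0,-150,0,0,0,1],
    [-70,0,-150,0,0,0,1],
  ],
)

```text
time: 7.42
position: [0.5174, -0.0264, 0.1828]
tool_rot: [[-0.02, 1.0, 0.005], [1.0, 0.02, -0.001], [-0.001, 0.005, -1.0]]
ft_force: [0.2, 0.4, -0.3]
grip_width: 0.0913
```

```bash
python3 - <<'E'
from h import *
go([.516,.04,.03])
c=snap('side','side4'); t=snap('top','top4')
a=cv2.resize(c['img'][180:420,300:560],None,fx=2,fy=2);b=cv2.resize(t['img'][180:310,180:310],None,fx=480/130*.58,fy=480/130*.58)
b=cv2.resize(t['img'][180:340,185:275],(270,480))
cv2.imwrite('pics/c5.png',np.hstack([a,b]))
E
```

```text
shift mm [ 66.5  -0.9 152.8] turn deg [ 0.31  0.05 -0.06]
7.4167 [ 0.5174 -0.0264  0.1828] [-0.17  0.38  1.65  0.    1.11 -0.19] F [ 0.2   0.35 -0.29]
```

View pics/c5.png

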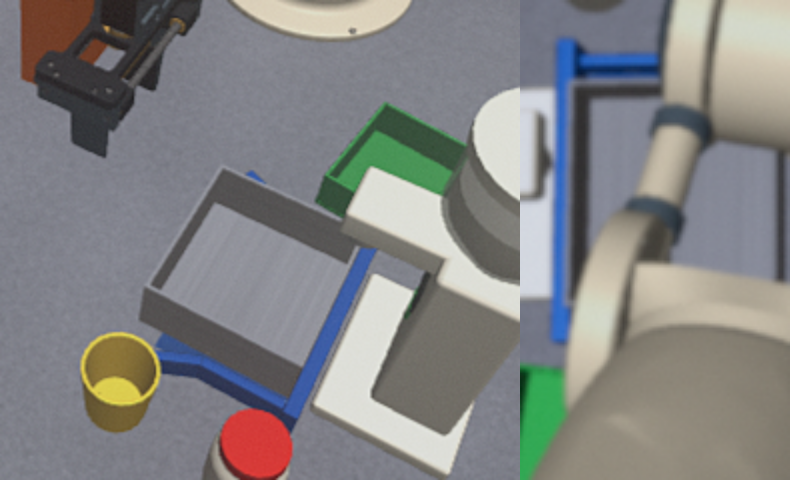

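The pan lies flush along the stop between the rails, with trailing rim corners at crop (222,167) and (143,290). The bystanders look untouched. One numeric check, then I'll hand in.

```bash
python3 - <<'E'
from h import *
c=load('side4')
a,b=[pix2z(c,300+u/2,180+v/2,.065)[:2] for u,v in [(222,167),(143,290)]]
print(a,b,(a+b)/2,np.degrees(np.arctan2(*(b-a)[::-1])))
d=cv2.absdiff(load('side0')['img'],c['img']).max(2)
for n,(u,v) in dict(cup=(360,370),jar=(424,412),bowl=(185,225),tub=(490,265),bottle=(284,155),spoon=(225,187)).items(): print(n,np.median(d[v-15:v+15,u-15:u+15]))
arm.job_done()
E
```

```text
[0.42879171 0.06345251] [0.60549242 0.06538011] [0.51714206 0.06441631] 0.6250065797672515
cup 3.0
jar 3.0
bowl 3.0
tub 3.0
bottle 3.0
spoon 3.0
the job is handed in; nothing more can be done
```

I tipped the pan over its lower edge with the open fingers, and it came to rest mouth up, well short of the dock. I then pushed it along the bench into the dock until it met the back stop, where the force rose to 35 N with no further travel. The arm backed off and I handed the job in about 7.5 s into the 48 s allowed.

- **Seating:** the trailing side ended at y ≈ 0.064 m. With the 162 mm length, that puts the leading side within a few mm of the stop. The side camera reads about 6 mm further in y than the top camera, so the force stop is the stronger evidence here.
- **Squareness and centring:** the pan measures 0.6° against the dock's roughly 1.2°, and it sits about 4 mm from the dock's middle.
- **Bystanders:** comparing the side pictures from before and after shows no change at any of the six bystanders.
- **Robot:** it reads no contact force, and the gripper is clear of the pan.

No check failed. The only disagreement was the few-mm offset between the two cameras.

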